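# Log three seedlings on the tally counter

## Robot

A 7-joint arm with a two-finger parallel gripper is mounted at the origin on a cart in front of the work surface, level with it; the furniture and walls round the work are solid. World frame = base frame: x ahead of the robot, y to its left, z up, the work surface at z = 0. Lengths are in m, angles in rad, forces in N, time in s.
With the tool pointing down it reaches from about 0.4 to 0.875 m from the base axis. Payload 6.5 kg.
Tool frame: the origin (TCP) lies between the finger pads; the fingertips stand 17 mm ahead of it and the grasp point (between the pads) lies 2 mm behind it; z points along the fingers, y is the line along which they close (so a half turn about z gives the same grasp; the last joint's range is limited). The gripper opens to 85 mm and grips with 20 to 120 N. Pads are 22 mm wide; open, the fingers measure 114 mm over their backs; the gripper's body (76 mm by 85 mm) begins 54 mm behind the grasp point. The pads swing forward as they close: fully open they stand 13 mm farther back than shut.
Start: joints at [1.066, 0.536, -0.004, 1.538, 0.003, 1.067, -0.071], TCP at [0.276, -0.588, 0.248] pointing down, gripper open.
Joint ranges: [-2.7, 2.7], [-0.37, 2.16], [-1.27, 1.26], [0.24, 2.4], [-1.31, 4.45], [0.19, 1.91], [-2.76, 2.76]. Speed limits (rad/s): [2.39, 2.39, 3.14, 3.14, 3.14, 3.14, 3.14].

## Interface

Orientations are given as a unit quaternion [x, y, z, w].
In Python, from station import manip gives the robot as it stands. The module is installed in compiled form; this text tells all that it offers.
- The arm moves only by the tool send_rows, never from a script. Its argument "commands" is a list of rows, each a list of 7 numbers: the turn, a rotation vector about the tool's x, y, z in degrees, then the shift along the tool's x, y, z in cm, then the opening, from 0 (shut) to 1 (fully open). A call has 1 to 5 rows; each row is the pose to reach, as a shift and turn from the pose commanded when the call began, along the tool's axes at that moment; what a row does not reach only later rows make up. A row lasts 1/12 s, in which the tool goes at most 41.7 mm and 7.16 degrees, less where a joint would pass 70% of its speed; a pose out of reach is approached as far as the arm can. A call with a gripper value outside its range is refused whole. The fingers move at their own pace and stop on an object; "force" is the grip in N (left out, the last holds). Time passes only in rows, so rows that repeat a pose let the fingers close. It gives the time, the measured TCP pose, the force, the opening and the grip force at its end, in the units of the state.
- manip.read_state(): the state, without advancing time (a new reading comes with each control period).
- manip.capture(name): name is "side" or "top" or "wrist"; returns (picture, depth): 384x512x3 uint8, red, green, blue; 384x512 float32, m along the optical axis (not along the pixel's ray), 0 where there is no reading.
- manip.camera_model(name): a dict with "fx", "fy", "cx", "cy" (pixels), "dist" ([k1, k2, p1, p2, k3] as OpenCV has them; the pictures are not rectified), "world_to_cam" (4x4, takes a point from world to camera coordinates); the wrist camera has in their place "T_tool_cam" (4x4, takes a point from camera to tool coordinates, whose origin is the TCP and whose axes are the flange's). Camera axes: x right, y down, z forward; pixel columns grow to the right and rows downward; lengths in m; the calibration is good to about 2 mm. A picture is of the moment at which its call begins: read the wrist's pose just before it. camera_model takes no time and is no camera call.
- manip.job_done(): hands the job in; it is judged then, once.
The state is a dict: "t": time; "joint_pos": joint angles; "qvel": joint speeds; "effort": joint torques, N m; "position": TCP position; "orientation": TCP orientation; "wrist_force": force on the tool from outside, world axes, zero at the start; "ft_torque": the same for the moment, N m; "width": finger opening in m; "grip_force": force on a finger pad.
Only numpy, scipy, OpenCV 4.12 (cv2) and the standard library are available. Lean on these libraries where they do the work, as an engineer would, in place of code of your own. Each camera call takes 0.05 s, during which the arm holds its last target. There are 200 camera calls.

## Task

Three more seeds have germinated: log them on the tally counter with the green lever by pressing that lever all the way down three times, letting it rise fully after each stroke, so that its pointer ends three marks past the thick zero mark. Leave the red-levered counter at zero.

Things in the scene. Friction and masses are not known exactly. Their poses are not given: they have to be found in the camera images.
- green_pad (a point): Centre of the top face of the round green pad (32 mm wide, 6 thick) on the green counter's lever, 38 mm in front of its fixed grey box (100 deep, 76 wide, 66 high). At rest the face is 50 mm above the table, sloping 0.22 rad towards the box. Pressed straight down it moves 23 mm to a hard stop, drifting under 5 mm sideways. x: towards the box; tilts with the lever.
- green_lever (a joint): Angle of the green counter's lever in rad: 0 at rest (up), 0.44 at the bottom stop. A spring returns it: at the pad about 2 N at the top, 4 to 6 N at the bottom; released, it is fully up again within 0.5 s.
- green_dial (a joint): Black pointer in the green-ringed dial on the box, rad: 0 at the thick zero mark (lever side), grows clockwise from above, ten marks 0.628 apart. A pawl turns it one way only: idle for the first quarter of a stroke, on the next mark at the bottom stop. A new stroke counts only after the lever has risen below 0.05 rad; a short stroke, then a full one, count once. Closed window.
- red_dial (a joint): Pointer angle (rad) of the red counter: the same device with a red pad and a red dial ring, standing beside the green one; which of them stands left varies. It starts at its zero mark (0) and must stay there. Both fronts face the robot within 0.35 rad. A tall microscope, 0.2 m wide, stands about 0.26 m to the right of the robot's midline, 0.53 m and more ahead.

How it is judged:
By the outcome, as a careful person would: the job done as asked, in the order asked, and still so for the second after the job is handed in, with the robot touching nothing.
It also fails if it takes over 40 s, if anything falls off the work surface, if the arm or the gripper's body presses on something with over 40 N, if the wrist force passes 120 N, or if a joint passes its speed limit or range.

## Working session

There is one attempt and no reset: what is moved stays moved. The work goes in short steps, Python scripts to look and compute and a tool call to move; the robot and the scene stay as the last step left them, time stands still between calls to the robot, and variables do not carry over. Pictures are saved under pics/ and viewed, at most 10 in all, crops included, and the job is handed in when it is done.

Besides the shell and the picture viewer there is one more tool, called after "Emit:" in YAML: its name, and indented under it one key for each argument. send_rows: Moves the arm, as the interface text tells. Its arguments: {"type":"object","properties":{"commands":{"type":"array"},"force":{"type":"number"}},"required":["commands"]}

```bash
mkdir -p pics
cat > h.py <<'E'
import numpy as np, cv2
from station import manip
from scipy.spatial.transform import Rotation as R
def cam(name,st=None):
    m=manip.camera_model(name)
    K=np.array([[m['fx'],0,m['cx']],[0,m['fy'],m['cy']],[0,0,1.]]);d=np.array(m['dist'],float)
    if 'world_to_cam' in m: T=np.linalg.inv(np.array(m['world_to_cam']))
    else:
        W=np.eye(4);W[:3,:3]=R.from_quat(st['orientation']).as_matrix();W[:3,3]=st['position'];T=W@np.array(m['T_tool_cam'])
    return K,d,T
def rays(name,uv,st=None):
    K,d,T=cam(name,st);p=cv2.undistortPoints(np.array(uv,float).reshape(-1,1,2),K,d)[:,0]
    return T[:3,3],np.c_[p,np.ones(len(p))]@T[:3,:3].T
def onplane(name,uv,z,st=None):
    o,r=rays(name,uv,st);return o+r*((z-o[2])/r[:,2])[:,None]
def pts(name,uv,dep,st=None):
    o,r=rays(name,uv,st);return o+r*np.array([dep[int(v),int(u)] for u,v in uv])[:,None]
def masks(img):
    h=cv2.cvtColor(img,cv2.COLOR_RGB2HSV);H,S,V=cv2.split(h);s=(S>100)&(V>50)
    return {'green':(s&(H>40)&(H<85)).astype(np.uint8),'red':(s&((H<8)|(H>172))).astype(np.uint8)}
def blobs(m,a=30):
    n,l,s,c=cv2.connectedComponentsWithStats(m);return [(c[i],s[i],l==i) for i in range(1,n) if s[i,4]>a]
E
python3 - <<'E'
from h import *
st=manip.read_state();print(st['t'],st['position'],st['orientation'])
ims=[]
for n in('top','side'):
    im,dp=manip.capture(n);ims.append(im)
    for c,m in masks(im).items():
        for ce,s,l in blobs(m):
            vs,us=np.nonzero(l);uv=np.c_[us,vs];P=pts(n,uv,dp)
            print(n,c,ce.round(1),s,np.median(P,0).round(3))
cv2.imwrite('pics/a.png',cv2.cvtColor(cv2.resize(np.hstack(ims),(800,300)),cv2.COLOR_RGB2BGR))
E
```

```text
0.0 [ 0.27588584 -0.58787432  0.24740242] [ 9.76017562e-01  2.17690026e-01 -2.46922034e-04 -8.43323081e-04]
top green [123.2 131.1] [112 120  23  23 388] [0.656 0.316 0.07 ]
top green [299.5 213.6] [292 207  16  15 177] [ 0.495 -0.049  0.05 ]
top red [208.6 233. ] [201 226  16  15 189] [0.453 0.134 0.05 ]
side green [249.5 121.1] [240 113  20  17 266] [0.657 0.31  0.069]
side green [250.2 257.6] [242 251  18  14 187] [ 0.498 -0.049  0.05 ]
side red [193.8 198.5] [187 194  15  10 126] [0.454 0.133 0.049]
```

View pics/a.png

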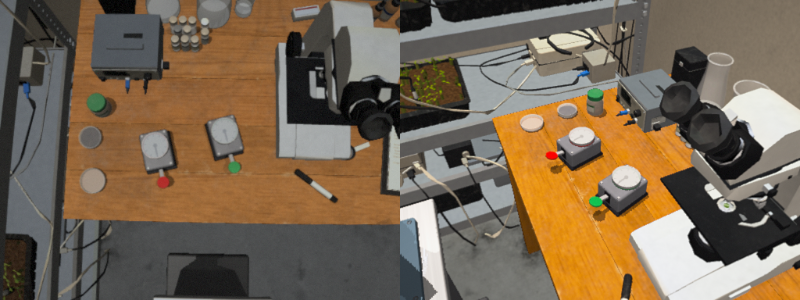

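The top view shows the green counter to the right, with its pad at full-resolution pixel (299,214), and the red counter to the left, pad at (209,233). The microscope is on the right. Both views put the green pad at about (0.496, -0.049, 0.050). I'm moving over at height with the gripper shut.

Emit:
send_rows:
  commands:
    - [0,0,0,14,-13,0,0]
    - [0,0,0,14,-13,0,0]
    - [0,0,0,14,-13,0,0]
    - [0,0,0,14,-13,0,0]
    - [0,0,0,14,-13,0,0]

```text
t: 0.52
position: [0.3495, -0.4064, 0.2479]
orientation: [0.976, 0.22, 0.0, -0.001]
wrist_force: [0.1, 0.5, -0.4]
width: 0.026
grip_force: 0.0
```

Emit:
send_rows:
  commands:
    - [0,0,0,14,-13,0,0]
    - [0,0,0,14,-13,0,0]
    - [0,0,0,14,-13,0,0]
    - [0,0,0,14,-13,0,0]
    - [0,0,0,14,-13,0,0]

```text
t: 0.93
position: [0.4204, -0.2293, 0.2482]
orientation: [0.976, 0.22, 0.0, -0.001]
wrist_force: [0.5, 0.4, -0.2]
width: 0.0001
grip_force: 0.0
```

Emit:
send_rows:
  commands:
    - [0,0,0,14,-13,2,0]
    - [0,0,0,14,-13,4,0]
    - [0,0,0,14,-13,5,0]
    - [0,0,0,14,-13,5,0]
    - [0,0,0,14,-13,5,0]

```text
t: 1.35
position: [0.491, -0.0534, 0.1974]
orientation: [0.976, 0.219, -0.0, -0.001]
wrist_force: [-0.3, 0.4, 0.4]
width: 0.0002
grip_force: 0.0
```

Emit:
send_rows:
  commands:
    - [0,0,0,0,0,0,0]
    - [0,0,0,0,0,0,0]
    - [0,0,0,0,0,0,0]

```text
t: 1.6
position: [0.4903, -0.0576, 0.1981]
orientation: [0.976, 0.218, -0.001, 0.0]
wrist_force: [0.4, -0.2, -0.8]
width: -0.0001
grip_force: 0.0
```

Run:
```python
from h import *
st=manip.read_state();print(st['t'],st['position'],st['joint_pos'].round(2) if hasattr(st['joint_pos'],'round') else st['joint_pos'])
im,dp=manip.capture('wrist')
for c,m in masks(im).items():
    for ce,s,l in blobs(m):
        vs,us=np.nonzero(l);P=pts('wrist',np.c_[us,vs],dp,st)
        print(c,ce.round(1),s,np.median(P,0).round(3),onplane('wrist',[ce],.05,st).round(4))
cv2.imwrite('pics/b.png',im[:,:,::-1])
```

```text
1.6 [ 0.49025058 -0.05761077  0.19807855] [ 0.23  0.35 -0.25  1.98  0.12  0.82 -1.22]
green [247.6 170.3] [231 154  34  33 880] [ 0.499 -0.048  0.05 ] [[ 0.499  -0.0475  0.05  ]]
red [68.7 16.8] [62  0 11 35 61] [0.551 0.125 0.058] [[0.5509 0.1298 0.05  ]]
red [ 33.6 126.4] [  15  109   38   36 1070] [0.456 0.135 0.05 ] [[0.4559 0.1348 0.05  ]]
```

View pics/b.png

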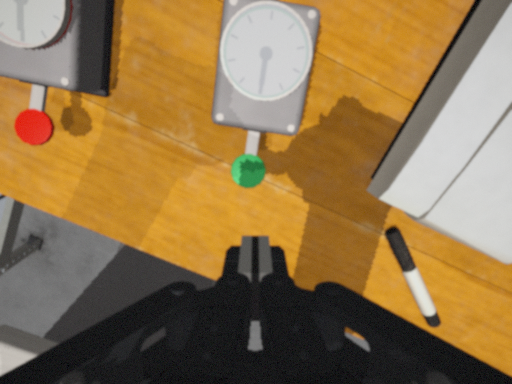

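The wrist view shows the green pad at pixel (248,170), at world (0.498, -0.048, 0.050), with the lever nearly along the tool's x axis. The dial pointer is at zero on the lever side.

Emit:
send_rows:
  commands:
    - [0,0,0,1.1,-0.5,4,0]
    - [0,0,0,1.1,-0.5,7,0]
    - [0,0,0,1.1,-0.5,9.5,0]
    - [0,0,0,1.1,-0.5,11,0]
    - [0,0,0,1.1,-0.5,11,0]

```text
t: 2.07
position: [0.496, -0.0494, 0.0858]
orientation: [0.976, 0.216, -0.003, -0.0]
wrist_force: [-0.6, -0.3, 0.7]
width: -0.0002
grip_force: 0.0
```

Emit:
send_rows:
  commands:
    - [0,0,0,0,0,0,0]
    - [0,0,0,0,0,0,0]

```text
t: 2.23
position: [0.4993, -0.0487, 0.0895]
orientation: [0.976, 0.217, 0.001, 0.0]
wrist_force: [0.6, 0.3, -0.1]
width: 0.0001
grip_force: 0.0
```

Run:
```python
from h import *
st=manip.read_state();print(st['t'],st['position'],st['wrist_force'])
im,dp=manip.capture('wrist')
for c,m in masks(im).items():
    for ce,s,l in blobs(m):
        vs,us=np.nonzero(l);P=pts('wrist',np.c_[us,vs],dp,st)
        print(c,ce.round(1),s,np.median(P,0).round(3),onplane('wrist',[ce],.05,st).round(4))
cv2.imwrite('pics/c.png',im[:,:,::-1])
```

```text
2.2333 [ 0.49929964 -0.04867345  0.08951341] [ 0.56038226  0.32124229 -0.10959165]
green [250.5 226. ] [ 226  208   52   39 1392] [ 0.504 -0.044  0.049] [[ 0.5031 -0.0454  0.05  ]]
```

View pics/c.png

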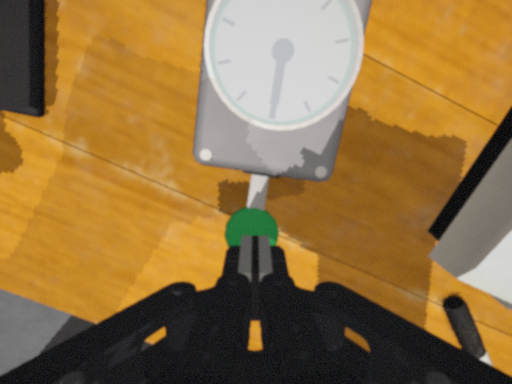

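The pad is under the closed fingertips (visible part at (250,226), rest hidden by the fingers). Now the first stroke.

Emit:
send_rows:
  commands:
    - [0,0,0,0,0,1,0]
    - [0,0,0,0,0,2,0]
    - [0,0,0,0,0,3,0]
    - [0,0,0,0,0,3.5,0]
    - [0,0,0,0,0,3.7,0]

```text
t: 2.7
position: [0.4981, -0.0482, 0.0503]
orientation: [0.976, 0.218, -0.001, 0.0]
wrist_force: [-1.9, -1.6, 4.0]
width: 0.0002
grip_force: 2.5
```

Emit:
send_rows:
  commands:
    - [0,0,0,0,0,0.1,0]
    - [0,0,0,0,0,0.2,0]
    - [0,0,0,0,0,0.3,0]
    - [0,0,0,0,0,0.3,0]

```text
t: 3.03
position: [0.4983, -0.048, 0.0483]
orientation: [0.976, 0.218, -0.0, 0.0]
wrist_force: [-1.0, -3.3, 4.5]
width: 0.0
grip_force: 2.4
```

Emit:
send_rows:
  commands:
    - [0,0,0,0,0,0.1,0]
    - [0,0,0,0,0,0.2,0]
    - [0,0,0,0,0,0.2,0]
    - [0,0,0,0,0,0.2,0]

```text
t: 3.37
position: [0.4985, -0.048, 0.0464]
orientation: [0.976, 0.218, -0.0, 0.0]
wrist_force: [-2.7, -2.3, 6.4]
width: 0.0004
grip_force: 3.3
```

Emit:
send_rows:
  commands:
    - [0,0,0,0,0,0.1,0]
    - [0,0,0,0,0,0.2,0]
    - [0,0,0,0,0,0.2,0]
    - [0,0,0,0,0,0.2,0]

```text
t: 3.7
position: [0.4987, -0.0481, 0.0459]
orientation: [0.976, 0.218, 0.0, 0.001]
wrist_force: [-7.5, -2.8, 26.6]
width: -0.0001
grip_force: 13.9
```

Emit:
send_rows:
  commands:
    - [0,0,0,0,0,0.1,0]
    - [0,0,0,0,0,0.1,0]
    - [0,0,0,0,0,0.1,0]

```text
t: 3.95
position: [0.4987, -0.0481, 0.0457]
orientation: [0.976, 0.218, 0.0, 0.001]
wrist_force: [-11.0, -3.8, 38.6]
width: -0.0003
grip_force: 19.6
```

The force jumped from 6 to 39 N, so that's the stop. Now releasing and checking the dial.

Emit:
send_rows:
  commands:
    - [0,0,0,0,0,-1.5,0]
    - [0,0,0,0,0,-3,0]
    - [0,0,0,0,0,-4.5,0]
    - [0,0,0,0,0,-4.5,0]
    - [0,0,0,0,0,-4.5,0]

```text
t: 4.37
position: [0.4992, -0.047, 0.0886]
orientation: [0.976, 0.218, 0.001, -0.0]
wrist_force: [-0.3, 1.1, -0.4]
width: 0.0001
grip_force: 0.0
```

Emit:
send_rows:
  commands:
    - [0,0,0,0,0,0,0]
    - [0,0,0,0,0,0,0]
    - [0,0,0,0,0,0,0]
    - [0,0,0,0,0,0,0]
    - [0,0,0,0,0,0,0]

```text
t: 4.78
position: [0.4982, -0.0476, 0.0878]
orientation: [0.976, 0.218, -0.0, -0.0]
wrist_force: [0.1, -0.2, -0.2]
width: -0.0001
grip_force: 0.0
```

Run:
```python
from h import *
st=manip.read_state();print(st['t'],st['position'],st['wrist_force'])
im,dp=manip.capture('wrist')
for ce,s,l in blobs(masks(im)['green']): print(ce,s)
cv2.imwrite('pics/d.png',im[:,:,::-1])
```

```text
4.7833 [ 0.49824453 -0.04764655  0.08784453] [ 0.0924456  -0.19720053 -0.20632353]
[253.67142857 226.045     ] [ 228  208   53   39 1400]
```

View pics/d.png

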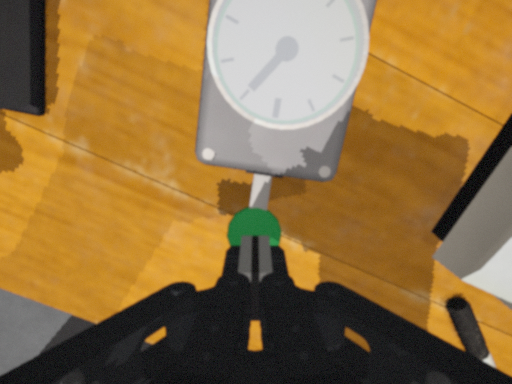

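The pointer has moved one mark clockwise, tip now near (250,89), with the zero mark exposed at (277,107). The pad has risen back to its earlier position. Second and third strokes follow.

Emit:
send_rows:
  commands:
    - [0,0,0,0,0,1.5,0]
    - [0,0,0,0,0,2.5,0]
    - [0,0,0,0,0,3.3,0]
    - [0,0,0,0,0,3.8,0]
    - [0,0,0,0,0,4.1,0]

```text
t: 5.25
position: [0.4982, -0.048, 0.0467]
orientation: [0.976, 0.218, -0.001, 0.0]
wrist_force: [-1.7, -0.6, 5.8]
width: -0.0003
grip_force: 2.9
```

Emit:
send_rows:
  commands:
    - [0,0,0,0,0,0.2,0]
    - [0,0,0,0,0,0.3,0]
    - [0,0,0,0,0,0.4,0]
    - [0,0,0,0,0,0.4,0]

```text
t: 5.58
position: [0.4984, -0.0481, 0.0456]
orientation: [0.976, 0.217, -0.0, 0.001]
wrist_force: [-11.1, -1.4, 35.6]
width: 0.0001
grip_force: 19.1
```

Emit:
send_rows:
  commands:
    - [0,0,0,0,0,-1.5,0]
    - [0,0,0,0,0,-3,0]
    - [0,0,0,0,0,-4.5,0]
    - [0,0,0,0,0,-4.5,0]
    - [0,0,0,0,0,-4.5,0]

```text
t: 6.0
position: [0.4992, -0.0475, 0.0887]
orientation: [0.976, 0.218, 0.001, 0.0]
wrist_force: [-0.4, 0.3, -0.4]
width: -0.0001
grip_force: 0.0
```

Emit:
send_rows:
  commands:
    - [0,0,0,0,0,0,0]
    - [0,0,0,0,0,0,0]
    - [0,0,0,0,0,0,0]
    - [0,0,0,0,0,0,0]
    - [0,0,0,0,0,0,0]

```text
t: 6.42
position: [0.4982, -0.0477, 0.0879]
orientation: [0.976, 0.218, -0.0, -0.0]
wrist_force: [0.4, 0.2, 0.1]
width: 0.0002
grip_force: 0.0
```

Emit:
send_rows:
  commands:
    - [0,0,0,0,0,1.5,0]
    - [0,0,0,0,0,2.5,0]
    - [0,0,0,0,0,3.3,0]
    - [0,0,0,0,0,3.8,0]
    - [0,0,0,0,0,4.1,0]

```text
t: 6.83
position: [0.4981, -0.048, 0.0466]
orientation: [0.976, 0.218, -0.001, 0.0]
wrist_force: [-2.2, -1.9, 5.0]
width: 0.0
grip_force: 2.9
```

Emit:
send_rows:
  commands:
    - [0,0,0,0,0,0.2,0]
    - [0,0,0,0,0,0.3,0]
    - [0,0,0,0,0,0.4,0]
    - [0,0,0,0,0,0.4,0]

```text
t: 7.17
position: [0.4984, -0.0481, 0.0456]
orientation: [0.976, 0.217, -0.0, 0.001]
wrist_force: [-11.9, -1.9, 36.5]
width: -0.0005
grip_force: 19.1
```

Emit:
send_rows:
  commands:
    - [0,0,0,0,0,-1.5,0]
    - [0,0,0,0,0,-3,0]
    - [0,0,0,0,0,-4.5,0]
    - [0,0,0,0,0,-6,0]
    - [0,0,0,0,0,-8,0]

```text
t: 7.58
position: [0.498, -0.0474, 0.1233]
orientation: [0.976, 0.218, -0.0, -0.0]
wrist_force: [0.7, 0.4, 0.6]
width: 0.0001
grip_force: 0.0
```

Emit:
send_rows:
  commands:
    - [0,0,0,0,0,-2,0]
    - [0,0,0,0,0,-4,0]
    - [0,0,0,0,0,-6,0]
    - [0,0,0,0,0,-6,0]
    - [0,0,0,0,0,-6,0]

```text
t: 8.0
position: [0.4993, -0.0475, 0.1841]
orientation: [0.976, 0.218, 0.001, 0.0]
wrist_force: [-0.6, -0.7, 0.3]
width: -0.0004
grip_force: 0.0
```

Run:
```python
from h import *
st=manip.read_state();print(st['t'],st['position'],st['wrist_force'])
im,dp=manip.capture('wrist')
for ce,s,l in blobs(masks(im)['green']): print(ce,s)
cv2.imwrite('pics/e.png',im[:,:,::-1])
```

```text
8.0 [ 0.49929701 -0.04754014  0.18406987] [-0.62741975 -0.65684279  0.26360317]
[253.47228145 188.92217484] [237 172  34  35 938]
```

View pics/e.png

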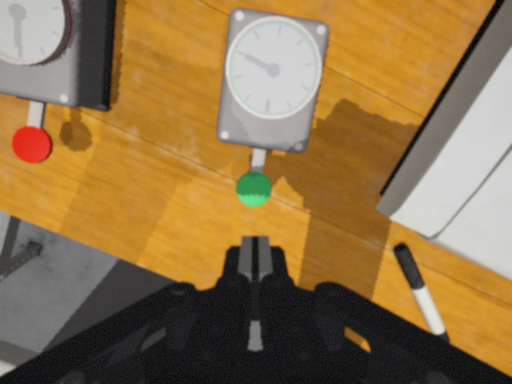

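The green pointer tip is at (246,56) about its centre (273,70), roughly 110° clockwise from zero, which is three marks. The green lever is up, and the red pointer is still at zero. Handing in.

```bash
python3 -c "
from station import manip
print(manip.job_done())"
```

```text
the job is handed in; nothing more can be done
None
```

The green lever was pressed fully down three times and its pointer stands three marks past zero; the red counter is still at zero, and the job was handed in after about 8 s with the arm clear.

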